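Lock the bayonet cap of the clay press

ROBOT

A 6-joint arm with a two-finger parallel gripper is mounted at the origin on a cart in front of the work surface, level with it; the furniture and walls round the work are solid. World frame = base frame: x ahead of the robot, y to its left, z up, the work surface at z = 0. Lengths are in m, angles in rad, forces in N, time in s.
With the tool pointing down it reaches from about 0.35 to 0.875 m from the base axis. Payload 4.2 kg.
Tool frame: the origin (TCP) lies at the very end of the fingers, on their centre line; the grasp point (between the pads) lies 19 mm behind it; z points along the fingers, y is the line along which they close (so a half turn about z gives the same grasp; the last joint's range is limited). The gripper opens to 85 mm and grips with 20 to 120 N. Pads are 22 mm wide; open, the fingers measure 114 mm over their backs; the gripper's body (76 mm by 85 mm) begins 54 mm behind the grasp point. The pads swing forward as they close: fully open they stand 13 mm farther back than shut.
Start: joints at [-1.004, 0.385, 0.008, 0, -1.194, -0.259], TCP at [0.189, -0.596, 0.231] pointing down, gripper open.
Joint ranges: [-3.14, 3.14], [-1.21, 2.06], [-1.07, 1.41], [-3.16, 2.05], [-2.99, -0.16], [-3.1, 3.1]. Speed limits (rad/s): [2.79, 2.79, 3.14, 3.14, 3.14, 3.14].

INTERFACE

Orientations are given as [roll, pitch, yaw] about the fixed x, y, z axes, in that order (R = Rz(yaw) Ry(pitch) Rx(roll)).
In Python, from bench import observe, camera, finish_job gives the robot as it stands.
- The arm moves only by the tool step_arm, never from a script. Its argument "commands" is a list of rows, each a list of 4 numbers: the shift along the tool's x, y, z in m, then the turn about the tool's z in degrees. A call has 1 to 20 rows; each row shifts and turns the commanded pose from where the row before left it, along the tool's axes as they then stand; what a row does not reach is not made up. A row lasts 1/12 s, in which the tool goes at most 41.7 mm and 7.16 degrees, less where a joint would pass 70% of its speed; a pose out of reach is approached as far as the arm can. A call with a gripper value outside its range is refused whole. "claw" is the finger opening in m, from 0 to 0.0854, set as the call begins (left out, the last holds). The fingers move at their own pace and stop on an object; the grip force is fixed at half the most. Time passes only in rows, so rows that do not move let the fingers close. It gives the time, the measured TCP pose, the force, the opening and the grip force at its end, in the units of the state.
- observe(): the state, without advancing time (a new reading comes with each control period).
- camera(name): name is "side" or "top" or "wrist"; returns a dict with "pixels" (480x640x3 uint8, blue, green, red), "K" (3x3 intrinsics, pixels), "T" (4x4, takes a point from camera to world coordinates); the wrist camera has in their place "mount" (4x4, takes a point from camera to tool coordinates, whose origin is the TCP and whose axes are the flange's). Camera axes: x right, y down, z forward; pixel columns grow to the right and rows downward; lengths in m; the calibration is good to about 2 mm. A picture is of the moment at which its call begins: read the wrist's pose just before it. There is no depth.
- finish_job(): hands the job in; it is judged then, once.
The state is a dict: "time": time; "joint_positions": joint angles; "qvel": joint speeds; "joint_torque": joint torques, N m; "eef_pos": TCP position; "tool_rot": TCP orientation; "force": force on the tool from outside, world axes, zero at the start; "wrist_torque": the same for the moment, N m; "grip_width": opening from 0.0 (shut) to 1.0 (fully open); "grip_force": force on a finger pad.
Only numpy, scipy, OpenCV 4.12 (cv2) and the standard library are available. Lean on these libraries where they do the work, as an engineer would, in place of code of your own. Each camera call takes 0.05 s, during which the arm holds its last target. There are 200 camera calls.

TASK

The cap of the clay press is lying loose on the collar of its barrel. Turn it until its two lugs drop into the notches of the collar, press it in against the spring and twist it clockwise (seen from above) all the way to the stop, so that it stays locked when you let go. Leave the unglazed vase and cup that stand on either side of the press where they are.

Things in the scene. Friction and masses are not known exactly. Their poses are not given: they have to be found in the camera images.
- press_barrel: Upright grey barrel of a clay press, bolted down, 110 mm high, tube 120 mm wide on a dark round foot of 156 mm; collar 124 mm wide with a dark steel lip round its open 80 mm bore. Origin: centre of underside, z up. Its x axis points through the middle of one of two opposite notches (+x and -x) in the lip, each 64 degrees wide, open from above, reaching 54 mm from the axis.
- collar (a point): Centre of the collar's top face, 110 mm above the barrel's underside; axes as the barrel's. The lip is 8 mm thick; beneath it is a groove 10 mm high, its floor 18 mm below this point. From each notch the groove runs clockwise only (seen from above) to a stop, met when the cap's bar has turned 65 degrees clockwise from the notches; anticlockwise is blocked.
- locked_dir (a point): The same point, but its x axis is the line (either way round) along which the bar handle lies when the cap is at the stop: 65 degrees clockwise of the barrel's x axis.
- cap: Loose aluminium cap, about 0.25 kg: plug 77 mm wide, 26 mm high; two opposite lugs, each 50 degrees wide, 8 mm thick, out to 52 mm from the axis, undersides 14 mm above the plug's. On its flat top a dark bar handle 74 mm long, 14 mm thick, 32 mm high. Origin: centre of the plug's underside, z up; x runs along the bar, the lugs lie under the bar's two ends; either way round is the same.
- cap_top (a point): Centre of the plug's flat top, 26 mm above the cap's origin; the bar rises 32 mm from here. Height above the barrel's underside: 122 mm at the start (lugs on the lip, over 30 degrees from the notches); 110 once it has dropped by itself into the notches onto a sprung plate, still unable to turn; 104 pressed down on the groove's floor (2 to 5 N more), free to turn clockwise; 106 locked.
- vase: Unglazed pinkish vase, 66 mm diameter, 100 mm high, standing to the left of the press. Origin: centre of the underside. Leave alone.
- cup: Unglazed pinkish cup with an ear, 67 x 98 mm, 66 mm high, standing to the right of the press. Origin: underside, near the middle. Leave alone.
Not all that is in view belongs to the job. What is shaped like the cap but green or yellow is not meant.

How it is judged:
By the outcome, as a careful person would: the job done as asked, in the order asked, and still so for the second after the job is handed in, with the robot touching nothing.
It also fails if it takes over 51 s, if anything falls off the work surface, if the arm or the gripper's body presses on something with over 40 N, if the wrist force passes 120 N, or if a joint passes its speed limit or range.

## Working session

There is one attempt and no reset: what is moved stays moved. The work goes in short steps, Python scripts to look and compute and a tool call to move; the robot and the scene stay as the last step left them, time stands still between calls to the robot, and variables do not carry over. Pictures are saved under pics/ and viewed, at most 10 in all, crops included, and the job is handed in when it is done.

Besides the shell and the picture viewer there is one more tool, called by a JSON object that holds its "fn" and its "kwargs", one argument or row to a line. step_arm: Moves the arm, as the interface text tells. Its arguments: {"type":"object","properties":{"commands":{"type":"array","items":{"type":"array","items":{"type":"number"}}},"claw":{"type":"number"}},"required":["commands"]}

```bash
mkdir -p pics; cat > h.py <<'E'
import numpy as np, cv2
from bench import observe, camera, finish_job
def ray(c,u,v,z,T=None):
    T=c["T"] if T is None else T
    d=T[:3,:3]@np.linalg.inv(c["K"])@np.array([u,v,1.]); o=T[:3,3]
    return o+d*(z-o[2])/d[2]
def wristT(c,s):
    from scipy.spatial.transform import Rotation as R
    T=np.eye(4); T[:3,:3]=R.from_euler('xyz',s["tool_rot"]).as_matrix(); T[:3,3]=s["eef_pos"]
    return T@np.array(c["mount"])
E
python3 - <<'E'
from h import *
s=observe();print(s)
for n in("top","side"):
    c=camera(n);cv2.imwrite(f"pics/{n}0.png",c["pixels"]);np.savez(n+"0.npz",**{k:c[k] for k in("K","T","pixels")});print(n,c["K"],c["T"])
E
```

```text
{'time': 0.0, 'joint_positions': array([-1.00440578e+00,  3.85569815e-01,  6.59042929e-03, -5.23725257e-04,
       -1.19399624e+00, -2.58597721e-01]), 'qvel': array([ 0.00208178, -0.00189875,  0.00018183,  0.00057333,  0.00026707,
       -0.00060063]), 'joint_torque': array([-1.22135963e-03, -3.92289698e+01,  1.88395947e+01,  4.18627784e+00,
       -4.79008348e-03, -1.67787516e-05]), 'eef_pos': array([ 0.18918438, -0.59504859,  0.23019606]), 'tool_rot': array([ 3.13936135e+00, -8.69272131e-05, -2.83399296e+00]), 'force': array([ 0.59118873,  0.32967954, -0.06903691]), 'wrist_torque': array([ 0.01637096, -0.0296228 , -0.00158009]), 'grip_force': 0.0, 'grip_width': 0.9975639145973302}
top [[542.57886777   0.         322.09838401]
 [  0.         542.57886777 246.77243564]
 [  0.           0.           1.        ]] [[-0.02212698 -0.9967546   0.07739938  0.45960621]
 [-0.99940171  0.01999432 -0.02822129  0.08295984]
 [ 0.02658215 -0.07797753 -0.99660067  1.39965626]
 [ 0.          0.          0.          1.        ]]
side [[565.32438572   0.         322.40452475]
 [  0.         565.32438572 229.44299415]
 [  0.           0.           1.        ]] [[-9.99336527e-01 -1.47187234e-02  3.33146439e-02  4.81972144e-01]
 [-3.64209279e-02  4.00100314e-01 -9.15747375e-01  1.24017434e+00]
 [ 1.49432836e-04 -9.16353151e-01 -4.00370928e-01  6.12573471e-01]
 [ 0.00000000e+00  0.00000000e+00  0.00000000e+00  1.00000000e+00]]
```

View pics/top0.png

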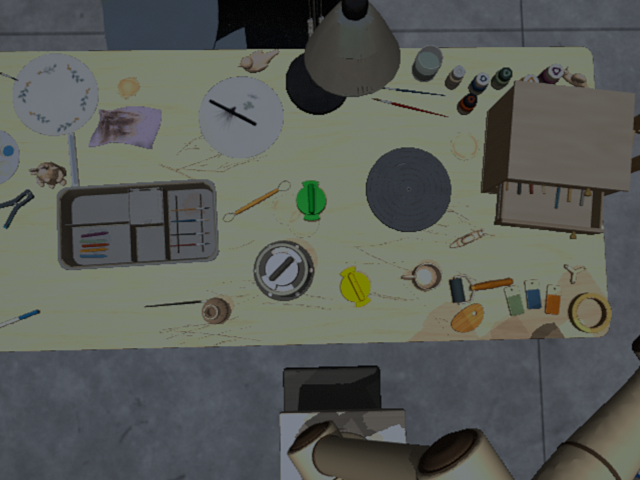

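View pics/side0.png

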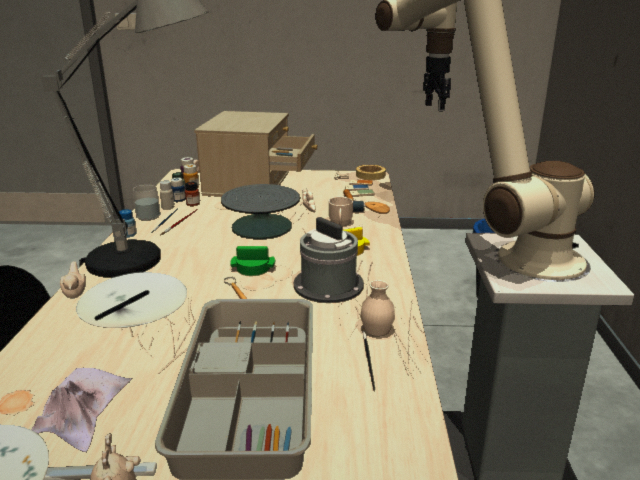

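Candidates in the top view are the aluminium cap with a dark bar on the barrel at (283,270), the green look-alike at (311,200), the yellow one at (355,286), and the black bar on the white plate at (232,112). I choose the aluminium cap at (283,270). The vase is at (216,310) and the cup at (425,277).

```bash
python3 - <<'E'
from h import *
c=dict(np.load("top0.npz"));im=c["pixels"]
x0,y0,S=238,225,6
cr=cv2.resize(im[y0:y0+90,x0:x0+90],None,fx=S,fy=S,interpolation=cv2.INTER_CUBIC)
cv2.imwrite("pics/crop0.png",np.clip(cr*1.6,0,255).astype(np.uint8))
for u,v,z in((283,270,.12),(216,310,.08),(425,277,.06)):print(ray(c,u,v,z))
g=cv2.cvtColor(im,cv2.COLOR_BGR2GRAY)
m=np.zeros_like(g);cv2.circle(m,(283,268),19,255,-1)
b=((g<70)&(m>0)).astype(np.uint8)
n,l,st,ce=cv2.connectedComponentsWithStats(b)
for i in range(1,n):
    if st[i,4]>15:
        p=np.argwhere(l==i)[:,::-1].astype(np.int32);print(st[i],ce[i],cv2.minAreaRect(p))
        r=cv2.boxPoints(cv2.minAreaRect(p))
        print([ray(c,*q,.154)[:2].round(3) for q in r])
E
```

```text
[0.50600142 0.13999307 0.12      ]
[0.41466339 0.30428032 0.08      ]
[ 0.48337911 -0.20846616  0.06      ]
[265 254   8  11  19] [268.10526316 258.21052632] ((267.9115295410156, 258.54229736328125), (2.1049392223358154, 12.191104888916016), 37.87498474121094)
[array([0.522, 0.183]), array([0.544, 0.166]), array([0.541, 0.162]), array([0.519, 0.179])]
[269 257  25  24 192] [281.140625   268.54166667] ((280.7500305175781, 268.7500305175781), (6.363960266113281, 31.11269760131836), 45.0)
[array([0.488, 0.174]), array([0.538, 0.123]), array([0.527, 0.113]), array([0.478, 0.164])]
[284 262  19  24 102] [296.91176471 274.24509804] ((295.4117431640625, 275.3529357910156), (8.896793365478516, 28.531097412109375), 32.47119140625)
[array([0.47 , 0.137]), array([0.525, 0.101]), array([0.513, 0.084]), array([0.459, 0.12 ])]
```

View pics/crop0.png

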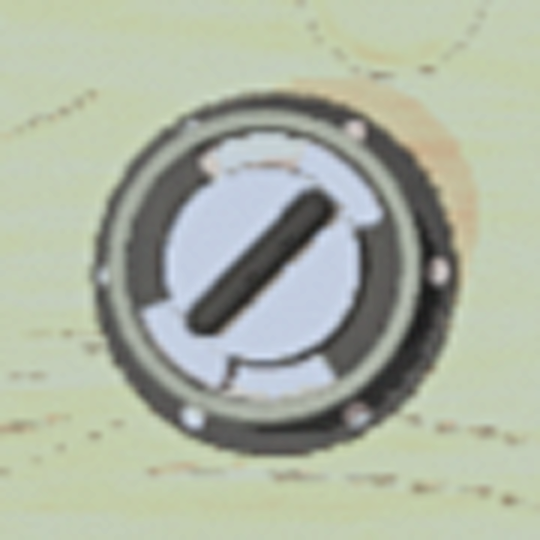

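The crop shows the aluminium cap. Its bar runs from crop (330,195) to (195,325), which is top pixel (293,257) to (270,279). The visible notch edges are at crop (205,165) and (330,370). That puts the bar at about -47° in the world frame, the notches at about -2°, and the axis near (0.508, 0.143). The plan is to turn the cap about 45° anticlockwise until it drops, press it in, then twist 65° clockwise.

{"fn": "step_arm", "kwargs": {
  "commands": [
    [-0.0264,0.0304,0,0],
    [-0.0264,0.0304,0,0],
    [-0.0264,0.0304,0,0],
    [-0.0264,0.0304,0,0],
    [-0.0264,0.0304,0,0],
    [-0.0264,0.0304,0,0],
    [-0.0264,0.0304,0,0],
    [-0.0264,0.0304,0,0],
    [-0.0264,0.0304,0,0],
    [-0.0264,0.0304,0,0],
    [-0.0264,0.0304,0,0],
    [-0.0264,0.0304,0,0],
    [-0.0264,0.0304,0,0],
    [-0.0264,0.0304,0,0],
    [-0.0264,0.0304,0,0],
    [-0.0264,0.0304,0,0],
    [-0.0264,0.0304,0,0],
    [-0.0264,0.0304,0,0],
    [-0.0264,0.0304,0,0],
    [-0.0264,0.0304,0,0]
  ]
}}

```text
time: 1.77
eef_pos: [0.5084, 0.1458, 0.231]
tool_rot: [3.142, -0.001, -2.833]
force: [1.1, 0.4, -0.1]
grip_width: 1.002
grip_force: 0.0
```

{"fn": "step_arm", "kwargs": {
  "commands": [
    [0,0,0,-6.4],
    [0,0,0,-6.4],
    [0,0,0,-6.4],
    [0,0,0,-6.4],
    [0,0,0,-6.4],
    [0,0,0,-6.4],
    [0,0,0,-6.4],
    [0,0,0,-6.4],
    [0,0,0,-6.4],
    [0,0,0,-6.4],
    [0,0,0,-6.4],
    [0,0,0,-6.4],
    [0,0,0,-6.4],
    [0,0,0,-6.4],
    [0,0,0,-6.4],
    [0,0,0,-6.4],
    [0,0,0,-6.4],
    [0,0,0,-6.4],
    [0,0,0,0],
    [0,0,0,0]
  ]
}}

```text
time: 3.43
eef_pos: [0.5081, 0.1437, 0.231]
tool_rot: [3.141, 0.0, -0.826]
force: [0.1, 0.1, 0.4]
grip_width: 1.003
grip_force: 0.0
```

```bash
python3 - <<'E'
from h import *
s=observe();print(s["time"],s["eef_pos"],np.degrees(s["tool_rot"]),s["joint_positions"],s["force"])
c=camera("wrist");T=wristT(c,s);cv2.imwrite("pics/w1.png",c["pixels"]);np.savez("w1.npz",K=c["K"],T=T,pixels=c["pixels"])
E
```

```text
3.4333 [0.50811171 0.14371277 0.23097611] [ 1.79960535e+02  1.71446379e-02 -4.73291447e+01] [ 5.82975126e-01  2.20501337e-01 -2.28573800e-01 -2.04602768e-04
 -1.12244920e+00  1.61860655e-01] [0.0515574  0.08941743 0.3886854 ]
```

View pics/w1.png

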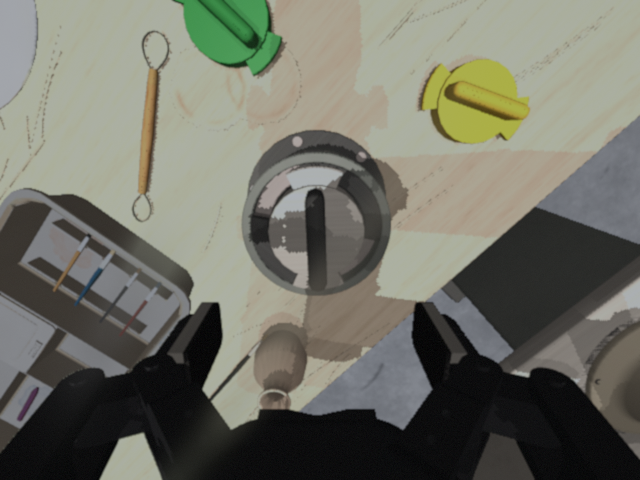

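The wrist view shows the bar from about (316,195) to (317,288), almost aligned with the tool's x axis. The notches are lighter and sit at the upper left. Now I'll measure the bar's offset.

```bash
python3 - <<'E'
from h import *
c=dict(np.load("w1.npz"));T=c["T"]
g=cv2.cvtColor(c["pixels"],cv2.COLOR_BGR2GRAY)
m=np.zeros_like(g);m[182:298,296:336]=1
b=((g<45)&(m>0)).astype(np.uint8)
n,l,st,ce=cv2.connectedComponentsWithStats(b);i=1+st[1:,4].argmax()
p=np.argwhere(l==i)[:,::-1].astype(np.int32);r=cv2.minAreaRect(p);print(st[i],r)
u=[ray(c,q[0],q[1],.152) for q in ((316,198),(317.5,284))]
for q in cv2.boxPoints(r):print(ray(c,*q,.154,T).round(4))
(cx,cy)=r[0];print("centre",ray(c,cx,cy,.150,T),[np.degrees(np.arctan2(*(ray(c,*a,.154,T)-ray(c,*d,.154,T))[1::-1])) for a,d in zip(cv2.boxPoints(r),np.roll(cv2.boxPoints(r),1,0))])
E
```

```text
[ 306  189   19   77 1094] ((315.0, 227.0), (76.0, 18.0), 90.0)
[0.5413 0.1171 0.154 ]
[0.5326 0.109  0.154 ]
[0.4953 0.1489 0.154 ]
[0.5048 0.1576 0.154 ]
centre [0.51840823 0.13328358 0.15      ] [np.float64(-47.937273355578114), np.float64(-137.34970017330772), np.float64(133.04393677147644), np.float64(42.65396963442706)]
```

```bash
python3 - <<'E'
from h import *
w=dict(np.load("w1.npz"));t=dict(np.load("top0.npz"))
print("wrist collar",ray(w,316.5,224.5,.11),"ends",[ray(w,316.5,v,.11).round(4) for v in(152,297)],[ray(w,u,224,.11).round(4) for u in(242,391)])
print("wrist bar ends",ray(w,316,189,.154),ray(w,318,290,.154))
k=lambda x,y:(238+(x+.5)/6-.5,225+(y+.5)/6-.5)
print("top collar",ray(t,*k(263,265),.11),"bar",ray(t,*k(334,191),.154),ray(t,*k(189,333),.154))
print([ray(t,*k(a,b),.11).round(4) for a,b in((106,265),(419,265),(263,110),(263,424))])
c=camera("top")
p=camera("side")
cv2.imwrite("pics/side1.png",cv2.resize(p["pixels"][190:310,270:390],None,fx=5,fy=5,interpolation=cv2.INTER_CUBIC))
E
```

```text
wrist collar [0.51108464 0.139741   0.11      ] ends [array([0.5503, 0.0971, 0.11  ]), array([0.4658, 0.189 , 0.11  ])] [array([0.5565, 0.181 , 0.11  ]), array([0.4663, 0.0979, 0.11  ])]
wrist bar ends [0.53646683 0.11260184 0.154     ] [0.48498651 0.16640308 0.154     ]
top collar [0.50940818 0.14413991 0.11      ] bar [0.53546078 0.11445811 0.154     ] [0.48239435 0.17062501 0.154     ]
[array([0.5107, 0.206 , 0.11  ]), array([0.5081, 0.0825, 0.11  ]), array([0.5709, 0.1431, 0.11  ]), array([0.4468, 0.1452, 0.11  ])]
```

View pics/side1.png

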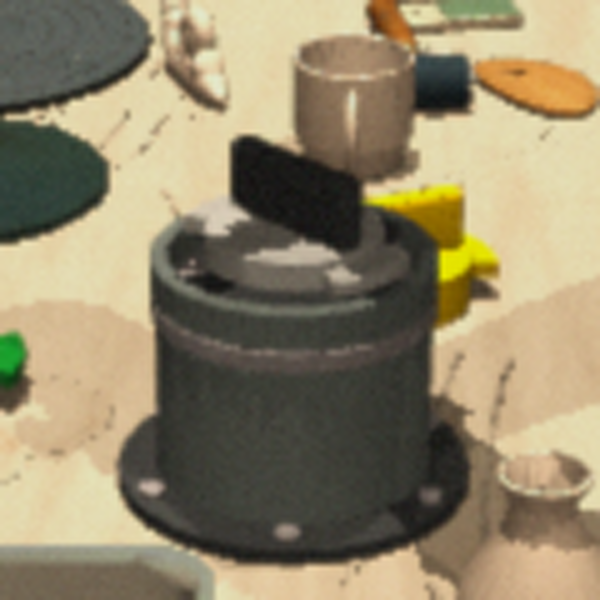

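The side view confirms the cap is lying on top with its dark bar standing up. Both views agree on the axis at about (0.510, 0.1415) and the bar at about -46.5°. Next is a small correction, then the descent and grip.

{"fn": "step_arm", "kwargs": {
  "commands": [
    [0.003,0,0.01,-0.8],
    [0,0,0.015,0],
    [0,0,0.015,0],
    [0,0,0.015,0],
    [0,0,0.015,0],
    [0,0,0.015,0],
    [0,0,0.01,0],
    [0,0,0.008,0],
    [0,0,0,0],
    [0,0,0,0]
  ]
}}

```text
time: 4.42
eef_pos: [0.5105, 0.1415, 0.1281]
tool_rot: [3.141, -0.0, -0.809]
force: [0.9, 0.3, 0.9]
grip_width: 1.0
grip_force: 0.0
```

{"fn": "step_arm", "kwargs": {
  "commands": [
    [0,0,0,0],
    [0,0,0,0],
    [0,0,0,0],
    [0,0,0,0],
    [0,0,0,0],
    [0,0,0,0],
    [0,0,0,0],
    [0,0,0,0],
    [0,0,0,0],
    [0,0,0,0],
    [0,0,0,0],
    [0,0,0,0]
  ],
  "claw": 0.0
}}

```text
time: 5.42
eef_pos: [0.5107, 0.1417, 0.1287]
tool_rot: [-3.141, -0.0, -0.809]
force: [-0.8, 0.3, 3.8]
grip_width: 0.151
grip_force: 59.8
```

{"fn": "step_arm", "kwargs": {
  "commands": [
    [0,0,0,-4],
    [0,0,0,-4],
    [0,0,0,-4],
    [0,0,0,-4],
    [0,0,0,-4],
    [0,0,0,-4],
    [0,0,0,-4],
    [0,0,0,-4],
    [0,0,0,-4],
    [0,0,0,-4],
    [0,0,0,-4],
    [0,0,0,0],
    [0,0,0,0]
  ]
}}

```text
time: 6.5
eef_pos: [0.5103, 0.1417, 0.1275]
tool_rot: [-3.141, 0.001, -0.043]
force: [1.5, 1.7, -3.8]
grip_width: 0.148
grip_force: 58.6
```

{"fn": "step_arm", "kwargs": {
  "commands": [
    [0,0,0.001,0],
    [0,0,0.001,0],
    [0,0,0.001,0],
    [0,0,0,0],
    [0,0,0,0]
  ]
}}

```text
time: 6.92
eef_pos: [0.5103, 0.1417, 0.125]
tool_rot: [-3.141, 0.0, -0.042]
force: [1.4, 2.8, -3.8]
grip_width: 0.151
grip_force: 58.6
```

{"fn": "step_arm", "kwargs": {
  "commands": [
    [0,0,0.001,0],
    [0,0,0.001,0],
    [0,0,0.001,0],
    [0,0,0.001,0],
    [0,0,0.001,0],
    [0,0,0.001,0],
    [0,0,0.001,0],
    [0,0,0.001,0],
    [0,0,0,0]
  ]
}}

```text
time: 7.67
eef_pos: [0.5105, 0.1417, 0.1171]
tool_rot: [-3.141, -0.0, -0.041]
force: [1.3, 2.0, -2.4]
grip_width: 0.155
grip_force: 58.9
```

```bash
python3 - <<'E'
from h import *
s=observe();print(s["eef_pos"],s["force"],s["wrist_torque"],s["grip_width"])
t=camera("top")["pixels"][225:315,238:328];p=camera("side")["pixels"][190:310,270:390]
f=lambda i:cv2.resize(i,(400,400),interpolation=cv2.INTER_CUBIC)
cv2.imwrite("pics/c2.png",np.clip(np.hstack([f(t),f(p)])*1.4,0,255).astype(np.uint8))
E
```

```text
[0.51046521 0.14166137 0.11712161] [ 1.31851552  2.00407585 -2.43466638] [ 0.63279321 -0.38905679 -0.0216118 ] 0.1549625909556655
```

View pics/c2.png

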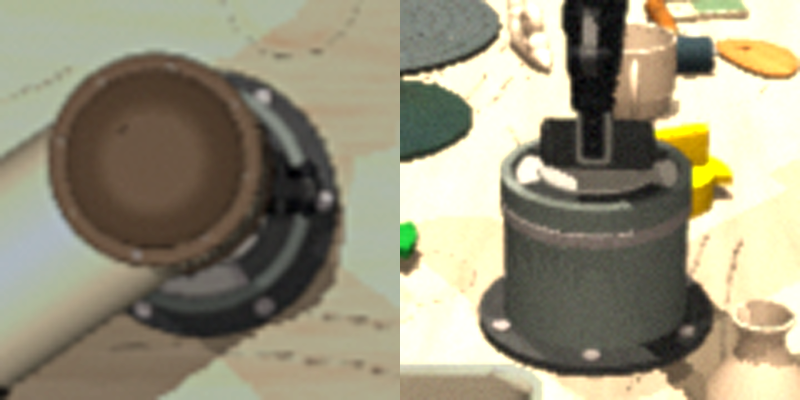

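The side view shows the cap sunk into the collar with the plug top near the rim, so the lugs are in the notches. I'll press further down onto the groove floor.

{"fn": "step_arm", "kwargs": {
  "commands": [
    [0,0,0.001,0],
    [0,0,0.001,0],
    [0,0,0.001,0],
    [0,0,0.001,0],
    [0,0,0,0],
    [0,0,0,0]
  ]
}}

```text
time: 8.27
eef_pos: [0.5105, 0.1416, 0.1136]
tool_rot: [-3.141, -0.0, -0.041]
force: [-1.2, 1.6, 3.2]
grip_width: 0.151
grip_force: 59.6
```

{"fn": "step_arm", "kwargs": {
  "commands": [
    [0,0,0.001,0],
    [0,0,0.001,0],
    [0,0,0.0005,0],
    [0,0,0,0],
    [0,0,0,0]
  ]
}}

```text
time: 8.68
eef_pos: [0.5105, 0.1417, 0.1109]
tool_rot: [-3.141, -0.0, -0.041]
force: [-0.6, 2.0, 3.2]
grip_width: 0.15
grip_force: 59.7
```

{"fn": "step_arm", "kwargs": {
  "commands": [
    [0,0,0.0005,0],
    [0,0,0.0005,0],
    [0,0,0.0005,0],
    [0,0,0,0],
    [0,0,0,0]
  ]
}}

```text
time: 9.1
eef_pos: [0.5105, 0.1417, 0.1107]
tool_rot: [-3.142, -0.001, -0.041]
force: [-3.6, 2.8, 11.2]
grip_width: 0.156
grip_force: 60.8
```

The cap is on the groove floor at about 11 N. Now the clockwise twist.

{"fn": "step_arm", "kwargs": {
  "commands": [
    [0,0,0,3],
    [0,0,0,3],
    [0,0,0,3],
    [0,0,0,3],
    [0,0,0,3],
    [0,0,0,0]
  ]
}}

```text
time: 9.6
eef_pos: [0.5114, 0.1413, 0.1107]
tool_rot: [-3.141, -0.002, -0.304]
force: [0.3, -1.0, 8.4]
grip_width: 0.147
grip_force: 60.4
```

```bash
python3 -c "
from h import *
s=observe();print(s['eef_pos'],s['tool_rot'],s['force'],s['wrist_torque'],s['grip_width'])"
```

```text
[0.5114318  0.14126343 0.11068616] [-3.14146228e+00 -2.29480870e-03 -3.03863351e-01] [ 0.29209894 -0.95929635  8.38539796] [-0.08234808  0.0924022  -0.06188789] 0.14745980012291987
```

Low torque and it is turning freely, so I'll continue.

{"fn": "step_arm", "kwargs": {
  "commands": [
    [0,0,0,3],
    [0,0,0,3],
    [0,0,0,3],
    [0,0,0,3],
    [0,0,0,3],
    [0,0,0,3],
    [0,0,0,3],
    [0,0,0,3],
    [0,0,0,3],
    [0,0,0,3],
    [0,0,0,3],
    [0,0,0,3],
    [0,0,0,3],
    [0,0,0,3],
    [0,0,0,0]
  ]
}}

```text
time: 10.85
eef_pos: [0.5111, 0.141, 0.1107]
tool_rot: [-3.141, -0.002, -1.037]
force: [-0.8, -0.6, 9.4]
grip_width: 0.151
grip_force: 60.5
```

```bash
python3 -c "
from h import *
s=observe();print(s['eef_pos'],s['tool_rot'],s['force'],s['wrist_torque'],s['grip_width'])"
```

```text
[0.51111701 0.14099079 0.11068947] [-3.14076272e+00 -1.62804513e-03 -1.03702034e+00] [-0.80984377 -0.57484988  9.44495733] [-0.24083324  0.35446455 -0.06396146] 0.15092506872667033
```

{"fn": "step_arm", "kwargs": {
  "commands": [
    [0,0,0,2],
    [0,0,0,2],
    [0,0,0,2],
    [0,0,0,0],
    [0,0,0,0]
  ]
}}

```text
time: 11.27
eef_pos: [0.5109, 0.141, 0.1107]
tool_rot: [-3.141, -0.002, -1.139]
force: [-0.5, -1.2, 9.8]
grip_width: 0.151
grip_force: 60.7
```

```bash
python3 -c "
from h import *
s=observe();print(s['eef_pos'],s['tool_rot'],s['force'],s['wrist_torque'],s['grip_width'])"
```

```text
[0.51093388 0.14097208 0.11070107] [-3.14096455e+00 -1.53922229e-03 -1.13938839e+00] [-0.53954829 -1.15993484  9.84363767] [-0.0949384   0.47268529  0.15179113] 0.15134571941204994
```

{"fn": "step_arm", "kwargs": {
  "commands": [
    [0,0,0,1],
    [0,0,0,1],
    [0,0,0,1],
    [0,0,0,0],
    [0,0,0,0]
  ]
}}

```text
time: 11.68
eef_pos: [0.5103, 0.1409, 0.1107]
tool_rot: [3.141, -0.002, -1.187]
force: [-2.6, -0.5, 10.9]
grip_width: 0.149
grip_force: 70.3
```

```bash
python3 -c "
from h import *
s=observe();print(s['eef_pos'],s['tool_rot'],s['force'],s['wrist_torque'],s['grip_width'])"
```

```text
[0.51027916 0.14094499 0.11070768] [ 3.14063937e+00 -2.28895728e-03 -1.18669484e+00] [-2.63160185 -0.51055518 10.93581355] [0.06146165 1.13139671 1.26529192] 0.1486520108169044
```

Torque has risen to 1.3 Nm, so the cap is at the stop. I'll ease up to let the spring seat the lugs, then open and rise.

{"fn": "step_arm", "kwargs": {
  "commands": [
    [0,0,-0.001,0],
    [0,0,-0.001,0],
    [0,0,-0.001,0],
    [0,0,0,0],
    [0,0,0,0]
  ]
}}

```text
time: 12.1
eef_pos: [0.5101, 0.141, 0.1109]
tool_rot: [3.14, -0.001, -1.192]
force: [5.2, -1.6, -9.6]
grip_width: 0.151
grip_force: 70.2
```

{"fn": "step_arm", "kwargs": {
  "commands": [
    [0,0,0,0],
    [0,0,0,0],
    [0,0,0,0],
    [0,0,0,0],
    [0,0,0,0],
    [0,0,0,0],
    [0,0,0,0],
    [0,0,0,0],
    [0,0,0,0],
    [0,0,0,0]
  ],
  "claw": 0.06
}}

```text
time: 12.93
eef_pos: [0.5103, 0.1416, 0.1123]
tool_rot: [3.142, 0.0, -1.193]
force: [-0.2, 0.2, -0.2]
grip_width: 0.7
grip_force: 0.0
```

{"fn": "step_arm", "kwargs": {
  "commands": [
    [0,0,-0.01,0],
    [0,0,-0.02,0],
    [0,0,-0.03,0],
    [0,0,-0.03,0],
    [0,0,-0.03,0],
    [-0.03,0,0,0],
    [-0.03,0,0,0],
    [-0.03,0,0,0],
    [-0.03,0,0,0],
    [0,0,0,0],
    [0,0,0,0],
    [0,0,0,0]
  ]
}}

```text
time: 13.93
eef_pos: [0.4661, 0.253, 0.2328]
tool_rot: [-3.141, -0.0, -1.193]
force: [0.5, -0.8, -0.5]
grip_width: 0.703
grip_force: 0.0
```

```bash
python3 - <<'E'
from h import *
s=observe();print(s["time"],s["eef_pos"],s["force"],s["grip_width"])
t=camera("top")["pixels"][225:315,238:328];p=camera("side")["pixels"][190:310,270:390]
w=camera("wrist")
f=lambda i:cv2.resize(i,(400,400),interpolation=cv2.INTER_CUBIC)
cv2.imwrite("pics/c3.png",np.clip(np.hstack([f(t),f(p)])*1.4,0,255).astype(np.uint8));cv2.imwrite("pics/w3.png",w["pixels"])
E
```

```text
13.9333 [0.46607384 0.25302882 0.23277291] [ 0.54056356 -0.78570671 -0.5450531 ] 0.7032311063133164
```

View pics/c3.png

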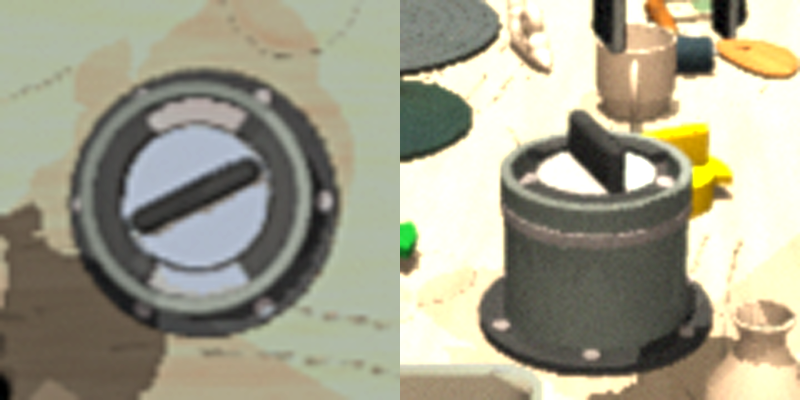

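The top view shows both notches (about (197,115) and (200,280)) empty, with the lugs hidden under the lip. The bar lies about 65° clockwise of the notches. The side view shows the cap flush in the collar with the gripper clear of it.

```bash
python3 -c "
from h import *
print(finish_job())"
```

```text
the job is handed in; nothing more can be done
None
```

The cap is turned into its notches, pressed in and twisted clockwise to the stop; it stayed locked on release, the arm went nowhere near the vase and cup, and the job was handed in at about 14 s.

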